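# Load the sampler deck

## Task

Get the little bench sampler ready for its run: stand the blue-capped bottle in the middle of the blue pad and the red-capped bottle in the middle of the red pad, and set the rack with its vials flat between the locating pins on the deck, with the hinged hold-down frame fully closed over it. Keep the bottles upright and the vials in their rack, and leave the other things on the bench where they are.

Things in the scene. Friction and masses are not known exactly. Their poses are not given: they have to be found in the camera images.
- sampler: Low white bench unit, fixed and level, with an aluminium deck, top at z = 12 mm. Origin on the bench; x points away from the robot, y left. Spans x -105 to +125, y -140 to +120 mm. At the back (x > 69 mm) a housing 56 mm high with a needle column on its right (x 85 to 115, y -135 to -45 mm, to z = 170 mm).
- nest (a point): Centre of the rack nest, on the deck top, axes as the sampler's. Eight round-topped steel pins, 6 mm thick, 12 mm high, bound a space 72 mm along x and 56 mm along y: two at each end (x = +-39, y = +-15 mm), two at each side (y = +-31, x = +-26 mm). The rack lies in it with its y along this x, either way round, with 2 mm play on each side.
- hinge (a point): Middle of the hinge axis of the hold-down frame, 50 mm behind the nest centre and 25 mm above the deck top. The axis runs along the sampler's y.
- holddown (a joint): Angle of the open aluminium hold-down frame, 62 mm wide (vials stand up through it): 0 = closed, lying level forward from the hinge, underside 23 mm above the deck; grows as its front is lifted up and back, to a stop at 2.0 rad. Friction hinge (0.055 N m): stays where it is left; below about 1.6 it overhangs the nest. Starts at 0 to 0.4, nest empty.
- holddown_tab (a point): Grip point of the frame's black tab with orange tip, 116 mm from the hinge axis. The tab is 14 mm wide (along the hinge axis), 8 mm thick, and sticks out 38 mm from the front rail (22 mm before and 16 mm beyond this point). At joint angle a it lies, from the hinge, 116 cos(a) mm towards the sampler's -x and 116 sin(a) mm up.
- pad_red: Red round pad lying on the deck, fixed, 70 mm across, 2 mm thick; origin at the centre of its underside. Red and blue pad may have changed places. The blue-capped bottle stands on it at the start.
- pad_blue: Blue round pad lying on the deck, fixed, 70 mm across, 2 mm thick; origin at the centre of its underside. Empty at the start. The pads' centres are 77 mm apart.
- bottle_blue: Clear 100 ml bottle with a blue screw cap, 56 mm across, 105 mm tall, about 0.2 kg; body up to 61 mm, narrower neck, cap 37 mm across from 85 to 105 mm. Origin at the centre of its underside, z up.
- bottle_red: Amber 100 ml bottle with a red screw cap, the same size as the other; on the bench among other things. Origin at the centre of its underside, z up.
- vial_rack: White grid rack, 51 mm along its x, 68 mm along its y, 22 mm high, on the bench among other things, with four loose vials in its middle row. Origin at the centre of its underside, z up. Grasp it across its 51 mm.
- vial_1: Sample vial, 12 mm across, 32 mm tall, standing loosely in a cell of the rack, 25 mm from the rack's centre towards its -y; origin at the centre of its underside, 3 mm above the rack's.
- vial_2: As vial_1, at the rack's y = -8.5 mm.
- vial_3: As vial_1, at the rack's y = +8.5 mm.
- vial_4: As vial_1, at the rack's y = +25 mm.
- beaker: Empty clear beaker, 55 mm across, 70 mm tall, standing on the bench: to be left alone. Origin at the centre of its underside.
- usb_stick: Black USB stick lying on the bench, 18 mm along its x, 52 mm along its y, 9 mm high: to be left alone. Origin at the centre of its underside.
- spare_cap: Loose blue screw cap, 48 mm across, 26 mm high: to be left alone. Origin at the centre of its underside.
- sticky_pad: Yellow note pad, 50 x 50 mm, 12 mm high: to be left alone. Origin at the centre of its underside.

How it is judged (in metres and radians):
At the end, for the whole second after the job is handed in: Each bottle upright on the pad of its colour, within 10 mm of its centre; rack flat between the pins (5 mm, 0.12 rad), its four vials in it, hold-down frame below 0.06 rad; beaker, USB stick, spare cap and note pad within 30 mm of their places, beaker upright; all at rest (horizontal distance between bottle_red and pad_red below 0.01 m and z of bottle_red in the frame of pad_red below 0.006 m and angle between each of bottle_red, bottle_blue's own z axis and vertical below 0.08 rad and linear speed of each of bottle_red, bottle_blue, vial_rack below 0.02 m/s and horizontal distance between bottle_blue and pad_blue below 0.01 m and z of bottle_blue in the frame of pad_blue below 0.006 m and horizontal distance between vial_rack and nest below 0.005 m and z of vial_rack in the frame of nest between -0.003 and 0.003 m and angle between vial_rack's own z axis and vertical below 0.06 rad and angle between the y axis of vial_rack and the x axis of nest, either way round below 0.12 rad and value of joint holddown below 0.06 rad and horizontal distance between each of vial_1, vial_2, vial_3, vial_4 and vial_rack below 0.032 m and z of vial_1 in the frame of vial_rack between 0 and 0.008 m and angle between each of vial_1, vial_2, vial_3, vial_4's own z axis and vertical below 0.25 rad and z of vial_2 in the frame of vial_rack between 0 and 0.008 m and z of vial_3 in the frame of vial_rack between 0 and 0.008 m and z of vial_4 in the frame of vial_rack between 0 and 0.008 m and distance of each of beaker, usb_stick, spare_cap, sticky_pad from where it was at the start of the episode below 0.03 m and angle between beaker's own z axis and vertical below 0.1 rad); the robot touches nothing.
It fails at once if a bottle is tipped over (angle between any of bottle_red, bottle_blue's own z axis and vertical above 0.7 rad).
It fails at once if a vial leaves the rack (distance between any of vial_1, vial_2, vial_3, vial_4 and vial_rack above 0.05 m).
It fails at once if a bystander (beaker, USB stick, spare cap, note pad) is pushed more than 30 mm from its place (distance of any of beaker, usb_stick, spare_cap, sticky_pad from where it was at the start of the episode above 0.03 m).
It fails at once if the beaker is knocked over (angle between beaker's own z axis and vertical above 0.5 rad).
It also fails if it takes over 72 s, if anything falls off the work surface, if the arm or the gripper's body presses on something with over 40 N, if the wrist force passes 120 N, or if a joint passes its speed limit or range.

## Robot

A 6-joint arm with a two-finger parallel gripper is mounted at the origin on a cart in front of the work surface, level with it; the furniture and walls round the work are solid. World frame = base frame: x ahead of the robot, y to its left, z up, the work surface at z = 0. Lengths are in mm, angles in rad, forces in N, time in s.
With the tool pointing down it reaches from about 300 to 875 mm from the base axis. Payload 4.2 kg.
Tool frame: the origin (TCP) lies on the front face of the gripper's body, between the roots of the fingers; the fingertips stand 73 mm ahead of it and the grasp point (between the pads) lies 54 mm ahead of it; z points along the fingers, y is the line along which they close (so a half turn about z gives the same grasp; the last joint's range is limited). The gripper opens to 85 mm and grips with 20 to 120 N. Pads are 22 mm wide; open, the fingers measure 114 mm over their backs; the gripper's body (76 mm by 85 mm) begins 54 mm behind the grasp point. The pads swing forward as they close: fully open they stand 13 mm farther back than shut.
Start: joints at [-1.316, 0.32, 1.565, -0, 1.257, -0.02], TCP at [156.029, -553.433, 303.938] pointing down, gripper open.
Joint ranges: [-3.11, 3.11], [-0.84, 2.01], [0.21, 2.61], [-1.34, 4.49], [0.05, 2.63], [-2.56, 2.56]. Speed limits (rad/s): [2.57, 2.57, 3.14, 3.14, 3.14, 3.14].

## Interface

Orientations are given as a unit quaternion [x, y, z, w].
In Python, from cell import robot gives the robot as it stands. The module is installed in compiled form; this text tells all that it offers.
- The arm moves only by the tool arm_command, never from a script. Its argument "rows" is a list of rows, each a list of 4 numbers: the shift along the world's x, y, z in mm, then the turn about the world's z in rad. A call has 1 to 20 rows; each row is the pose to reach, as a shift and turn from the pose commanded when the call began; what a row does not reach only later rows make up. A row lasts 1/12 s, in which the tool goes at most 41.7 mm and 7.16 degrees, less where a joint would pass 70% of its speed; a pose out of reach is approached as far as the arm can. A call with a gripper value outside its range is refused whole. "hand" is the finger opening in mm, from 0 to 85.4, set as the call begins (left out, the last holds). The fingers move at their own pace and stop on an object; the grip force is fixed at half the most. Time passes only in rows, so rows that repeat a pose let the fingers close. It gives the time, the measured TCP pose, the force, the opening and the grip force at its end, in the units of the state.
- robot.state(): the state, without advancing time (a new reading comes with each control period).
- robot.read_camera(name): name is "scene" or "top" or "wrist"; returns (picture, depth): 480x640x3 uint8, red, green, blue; 480x640 float32, mm along the optical axis (not along the pixel's ray), 0 where there is no reading.
- robot.calibration(name): a dict with "mtx" (3x3 intrinsics, pixels), "eye" and "orientation" of the camera in the world; the wrist camera has in their place "T_tool_cam" (4x4, takes a point from camera to tool coordinates, whose origin is the TCP and whose axes are the flange's). Camera axes: x right, y up, looking along -z (the intrinsics and any distortion apply to the point x, -y, -z); pixel columns grow to the right and rows downward; lengths in mm; the calibration is good to about 2 mm. The wrist camera is an equidistant fisheye: a pixel r from the principal point sees the ray r / f radians off the axis. A picture is of the moment at which its call begins: read the wrist's pose just before it. calibration takes no time and is no camera call.
- robot.hand_in(): hands the job in; it is judged then, once.
Trained networks look in the newest picture that a camera, given by its name, has taken for a name from the list of things; names that differ only in an ending like _2 or _b are one class to them, and where a whole thing is asked for, a point or a joint stands for the part that bears it (a point fixed in the world has none). Each returns a list of dicts, best first, with "confidence" (0 to 1); they miss things now and then, are a little off and sometimes report something else, mostly with a low value. They report only what shows in the picture. A call takes as long as a camera call.
- robot.regions_of(camera, target): "region" (480x640 bool, what is visible of it) and "pixel" ([row, column] in pixels, amid what is visible of it).
- robot.landmark_of(camera, target): "pixel" ([row, column] in pixels: a listed point, or the origin of a listed thing).
The state is a dict: "time_s": time; "joints": joint angles; "qvel": joint speeds; "tau": joint torques, N m; "eef_pos": TCP position; "ee_rot": TCP orientation; "force": force on the tool from outside, world axes, zero at the start; "wrist_torque": the same for the moment, N m; "gripper_width": finger opening in mm; "grasp_force": force on a finger pad.
Only numpy, scipy, OpenCV 4.12 (cv2) and the standard library are available. Lean on these libraries where they do the work, as an engineer would, in place of code of your own. Each camera call takes 0.05 s, during which the arm holds its last target. There are 200 camera calls.

## Working session

There is one attempt and no reset: what is moved stays moved. The work goes in short steps, Python scripts to look and compute and a tool call to move; the robot and the scene stay as the last step left them, time stands still between calls to the robot, and variables do not carry over. Pictures are saved under pics/ and viewed, at most 11 in all, crops included, and the job is handed in when it is done.

Besides the shell and the picture viewer there is one more tool, called after ">>>" as name(argument=value, ...) on one line, values as JSON. arm_command: Moves the arm, as the interface text tells. Its arguments: {"type":"object","properties":{"rows":{"type":"array"},"hand":{"type":"number"}},"required":["rows"]}

```bash
mkdir -p pics; cat > h.py <<'E'
import numpy as np, cv2
from scipy.spatial.transform import Rotation as R
from cell import robot
def cam(name):
    st=robot.state(); img,d=robot.read_camera(name); c=robot.calibration(name)
    K=np.array(c["mtx"])
    if name=="wrist":
        T=np.array(c["T_tool_cam"]); W=np.eye(4); W[:3,:3]=R.from_quat(st["ee_rot"]).as_matrix(); W[:3,3]=st["eef_pos"]; T=W@T
    else:
        T=np.eye(4); o=np.array(c["orientation"]); T[:3,:3]=R.from_quat(o).as_matrix() if o.size==4 else o; T[:3,3]=c["eye"]
    return dict(name=name,img=img,d=d,K=K,T=T)
def rays(c,px):
    px=np.atleast_2d(np.asarray(px,float)); K=c["K"]
    u=(px[:,1]-K[0,2])/K[0,0]; v=(px[:,0]-K[1,2])/K[1,1]
    if c["name"]=="wrist":
        r=np.hypot(u,v)+1e-12; s=np.tan(r)/r; u=u*s; v=v*s
    return np.c_[u,-v,-np.ones(len(u))]
def atz(c,px,z):
    d=rays(c,px)@c["T"][:3,:3].T; o=c["T"][:3,3]
    return o+d*((z-o[2])/d[:,2])[:,None]
def pts(c,mask):
    rr,cc=np.nonzero(mask&(c["d"]>0)); p=rays(c,np.c_[rr,cc])*c["d"][rr,cc][:,None]
    return p@c["T"][:3,:3].T+c["T"][:3,3]
def save(c,n): cv2.imwrite("pics/"+n,c["img"][:,:,::-1])
E
cat > m.py <<'E'
from h import *
np.set_printoptions(precision=1,suppress=True)
s=robot.state(); print(s["eef_pos"],s["ee_rot"])
for n in ["top","scene"]:
    c=cam(n); save(c,n+"0.png"); print(n,c["T"][:3,3],c["K"][0,0])
    for t in ["bottle_blue","bottle_red","vial_rack","pad_red","pad_blue","holddown_tab","beaker","usb_stick","spare_cap","sticky_pad","nest","hinge"]:
        L=[]
        if t not in("nest","hinge"):
          for r in robot.regions_of(n,t)[:2]:
            p=pts(c,r["region"])
            L.append(("R%.2f"%r["confidence"],np.array(r["pixel"]),np.median(p,0) if len(p) else 0,np.percentile(p,2,axis=0) if len(p) else 0,np.percentile(p,98,axis=0) if len(p) else 0))
        z={"nest":12,"hinge":37,"pad_red":12,"pad_blue":12,"bottle_blue":14}.get(t,0)
        for r in robot.landmark_of(n,t)[:1]: L.append(("L%.2f"%r["confidence"],np.array(r["pixel"]),atz(c,r["pixel"],z)[0]))
        print(t,*L,sep="\n  ")
E
python3 m.py
```

```text
[ 155.9 -553.1  303.1] [ 1.   0.1 -0.  -0. ]
top [ 318.5  -10.8 1020.2] 538.372140949432
bottle_blue
  ('R0.82', array([256.3, 222.7]), array([475.6, 124.9,  91.8]), array([456. , 104.3,  27.6]), array([505. , 154.4, 121.8]))
  ('L0.88', array([259.3, 226.7]), array([481.7, 133.4,  14. ]))
bottle_red
  ('R0.72', array([273.9, 466.2]), array([ 442.9, -295.2,   75.9]), array([ 420.5, -331.6,    1.2]), array([ 473.3, -278.8,  107.8]))
  ('L0.71', array([272.3, 458.2]), array([ 449.6, -307.3,    0. ]))
vial_rack
  ('R0.74', array([224. , 398.2]), array([ 541.9, -194.7,   10.9]), array([ 510. , -229.2,    0.6]), array([ 577.1, -158.4,   24.8]))
  ('L0.78', array([224.4, 397.2]), array([ 545.9, -195.2,   -0. ]))
pad_red
  ('R0.51', array([258. , 243.1]), array([479.4, 106.6,  14.3]), array([451.6,  95.1,  10.8]), array([516.4, 140.8,  17.7]))
  ('L0.57', array([256.1, 227.3]), array([488.2, 132.6,  12. ]))
pad_blue
  ('R0.82', array([252.9, 269. ]), array([480.3,  51.9,  14.4]), array([449.9,  21.5,  10.4]), array([511.1,  83.5,  18. ]))
  ('L0.70', array([257.8, 268.1]), array([483.3,  55
[... 3056 characters left out ...]
5, -67. ,   6.1]), array([422.9, -88.8,  -0.1]), array([457.9, -45.5,   9.5]))
  ('L0.48', array([268.8, 336.1]), array([440.7, -67.5,   0. ]))
spare_cap
  ('R0.74', array([240.2, 304.7]), array([541.6, -78.6,  22.2]), array([ 523.7, -107.3,   -3.2]), array([575.1, -62. ,  27. ]))
  ('L0.97', array([242.1, 303.3]), array([548.5, -86.2,  -0. ]))
sticky_pad
  ('R0.79', array([236.9, 366.4]), array([ 443.9, -191.6,   10.2]), array([ 419.8, -221.7,   -0.7]), array([ 470.1, -168.7,   13.9]))
  ('L0.96', array([237. , 368.6]), array([ 441.1, -195. ,    0. ]))
nest
  ('L0.71', array([336.2, 219.9]), array([504.4, 219.8,  12. ]))
hinge
  ('L0.92', array([314. , 198.2]), array([558.7, 220.3,  37. ]))
```

View pics/top0.png

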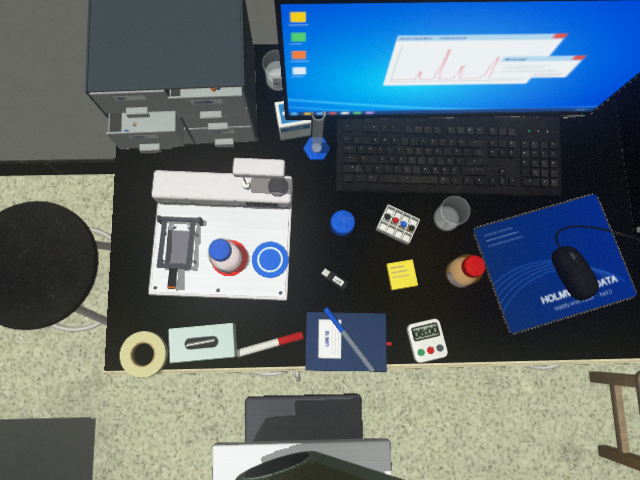

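View pics/scene0.png

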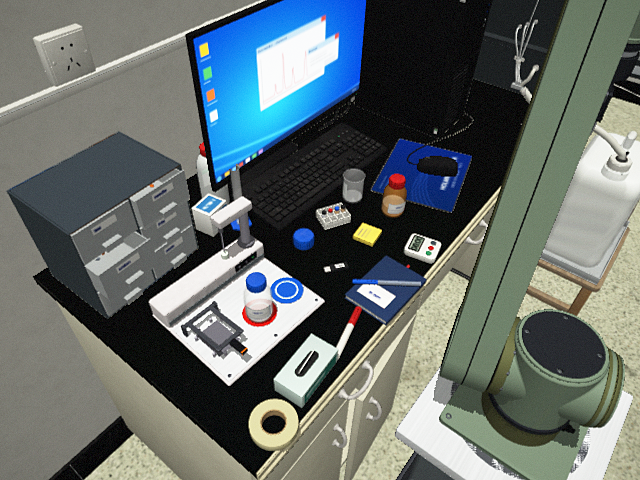

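The top picture shows the frame at about (245,180) with its tab at (280,172). The blue-capped bottle stands on the red pad at (256,225), and the blue pad is empty at (258,268). The rack is at (223,399) and the red bottle at (270,467). The scene picture agrees. I'll move over the sampler for a closer look.

>>> arm_command(rows=[[274,733,30,-0.2],[274,733,30,-0.2],[274,733,30,-0.2],[274,733,30,-0.2],[274,733,30,-0.2],[274,733,30,-0.2],[274,733,30,-0.2],[274,733,30,-0.2],[274,733,30,-0.2],[274,733,30,-0.2],[274,733,30,-0.2],[274,733,30,-0.2],[274,733,30,-0.2],[274,733,30,-0.2],[274,733,30,-0.2],[274,733,30,-0.2],[274,733,30,-0.2],[274,733,30,-0.2],[274,733,30,-0.2],[274,733,30,-0.2]], hand=40)

```text
time_s: 3.97
eef_pos: [432.0, 184.5, 333.9]
ee_rot: [0.999, 0.04, 0.001, -0.001]
force: [0.3, -0.2, 0.9]
gripper_width: 40.1
grasp_force: 0.0
```

```bash
cat > w.py <<'E'
from h import *
import sys
np.set_printoptions(precision=1,suppress=True)
Z={"nest":12,"hinge":37,"pad_red":14,"pad_blue":14,"bottle_blue":14,"vial_rack":0,"holddown_tab":50}
def yaw():
    m=R.from_quat(robot.state()["ee_rot"]).as_matrix(); return np.arctan2(m[1,0],m[0,0])
def look(names,pic):
    s=robot.state(); print("t",s["time_s"],np.array(s["eef_pos"]),"yaw %.3f"%yaw(),"j",np.array(s["joints"]).round(2))
    c=cam("wrist"); save(c,pic); print("eye",c["T"][:3,3])
    for t in names:
        L=[]
        if t not in("nest","hinge"):
            for r in robot.regions_of("wrist",t)[:1]:
                p=pts(c,r["region"])
                if len(p): L.append(("R%.2f"%r["confidence"],np.array(r["pixel"]),np.median(p,0),np.percentile(p,2,axis=0),np.percentile(p,98,axis=0)))
        for r in robot.landmark_of("wrist",t)[:1]: L.append(("L%.2f"%r["confidence"],np.array(r["pixel"]),atz(c,r["pixel"],Z.get(t,0))[0]))
        print(t,*L,sep="\n  ")
    return c
E
cat > a.py <<'E'
from w import *
c=look(["bottle_blue","pad_red","pad_blue","nest","hinge","holddown_tab"],"w1.png")
# pads: circle at z=14 from depth points by colour
hsv=cv2.cvtColor(c["img"],cv2.COLOR_RGB2HSV)
np.savez("w1.npz",**{k:c[k] for k in("img","d","K","T")})
E
python3 a.py
```

```text
t 3.9667 [432.  184.5 333.9] yaw 0.080 j [0.4 0.1 1.7 0.  1.3 1.9]
eye [511.5 189.5 404.8]
bottle_blue
  ('R0.62', array([158.9, 378.7]), array([487.5, 139.3, 116. ]), array([460.2, 115. ,  36.4]), array([509.5, 159.2, 120.8]))
  ('L0.74', array([154.4, 371.3]), array([485. , 132.6,  14. ]))
pad_red
  ('R0.87', array([130.3, 360.8]), array([510.1, 146.2,  14.7]), array([460.1, 106. ,  12.8]), array([520.3, 163. ,  16.5]))
pad_blue
  ('R0.60', array([166.2, 441. ]), array([482.1,  54. ,  14.9]), array([450.9,  21.8,  13.1]), array([512.5,  84.1,  16.5]))
  ('L0.96', array([168.7, 439.3]), array([478.2,  55.8,  14. ]))
nest
  ('L0.82', array([125.3, 285.9]), array([508. , 224.2,  12. ]))
hinge
  ('L0.94', array([ 78.9, 289. ]), array([554.5, 222.5,  37. ]))
holddown_tab
  ('R0.95', array([136.7, 260.8]), array([496.2, 226.1,  45.1]), array([430.7, 190.9,  39.5]), array([559.5, 253.5,  53. ]))
  ('L0.80', array([190.8, 275.7]), array([444.4, 226.6,  50. ]))
```

View pics/w1.png

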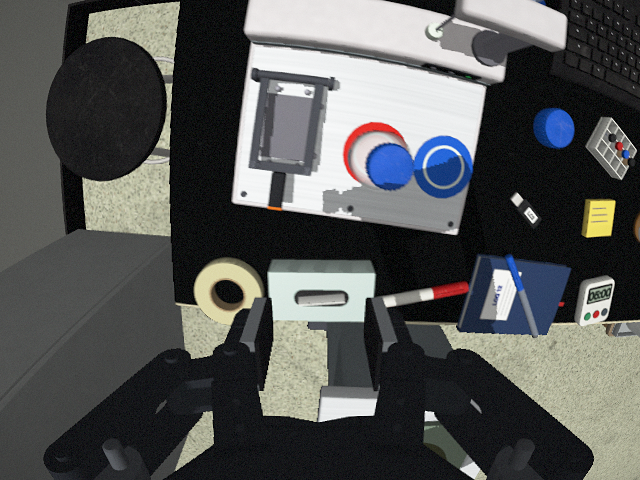

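The wrist picture shows the frame nearly closed at (125,285), its tab at (190,276), the bottle cap at (166,390) over the red pad, and the blue pad at (167,442). Next I'll fit the geometry from the depth.

```bash
cat > f.py <<'E'
from h import *
np.set_printoptions(precision=1,suppress=True)
f=np.load("w1.npz"); c={k:f[k] for k in f}; c["name"]="wrist"
def circ(p):
    for _ in range(5):
        A=np.c_[2*p[:,:2],np.ones(len(p))]; s=np.linalg.lstsq(A,(p[:,:2]**2).sum(1),rcond=None)[0]
        r=np.sqrt(s[2]+s[0]**2+s[1]**2); e=abs(np.hypot(*(p[:,:2]-s[:2]).T)-r); p=p[e<max(1.5,1.5*np.median(e))]
    return s[:2],r
img=c["img"]; hsv=cv2.cvtColor(img,cv2.COLOR_RGB2HSV); H,S,V=cv2.split(hsv)
full=np.ones(H.shape,bool)&(c["d"]>0)
P=np.full(H.shape+(3,),np.nan); P[full]=pts(c,full)
def edge(m):
    m=m.astype(np.uint8); cs,_=cv2.findContours(m,cv2.RETR_EXTERNAL,cv2.CHAIN_APPROX_NONE); return max(cs,key=cv2.contourArea)[:,0,::-1]
near=(P[...,0]>400)&(P[...,0]<560)&(P[...,1]>0)&(P[...,1]<190)
blue=(H>95)&(H<125)&(S>120)&near; red=((H<8)|(H>172))&(S>120)&near
for n,m,z,w in(("blue pad",blue&(P[...,2]<25),14,(-30,30)),("red pad",red&(P[...,2]<25),14,(0,0)),("cap",blue&(P[...,2]>110),119,(0,0))):
    e=edge(m); q=atz(c,e,z); 
    if n=="red pad":
        ctr=np.array([487,127]); d=np.hypot(*(q[:,:2]-ctr).T); q=q[d>31]
    print(n,len(q),*circ(q),np.nanmedian(P[m][:,2]))
# frame
m=(P[...,0]>425)&(P[...,0]<575)&(P[...,1]>180)&(P[...,1]<265)&(P[...,2]>33)&(P[...,2]<75)
p=P[m]; m2=p[:,0]<540; r=cv2.minAreaRect(p[p[:,0]>470][:,:2].astype(np.float32)); print("frame rect",r)
for x in range(425,575,10):
    q=p[(p[:,0]>=x)&(p[:,0]<x+10)]
    if len(q)>5: print(x,len(q),np.percentile(q[:,1],[3,50,97]),np.median(q[:,2]))
# deck outline
E
python3 f.py
```

```text
blue pad 186 [480.8  51.6] 33.936212495616644 14.73811327467726
red pad 142 [485.8 128.2] 33.63861125491052 14.618075855965458
cap 140 [484.5 132.7] 17.973723723418185 120.0247330988687
frame rect ((515.4967041015625, 222.72984313964844), (80.63960266113281, 94.33838653564453), 86.46904754638672)
425 131 [221.6 228.  234.5] 52.76940097492093
435 155 [220.1 226.8 234. ] 51.79161956714023
445 147 [219.8 226.3 232.8] 50.96335198561064
455 234 [196.6 223.1 234.6] 49.1399034199888
465 542 [196.1 226.6 254.6] 47.65919925683448
475 197 [194.7 246.7 255.4] 46.538211191210905
485 182 [194.  201.7 254.3] 45.717802547211136
495 188 [193.3 246.  254. ] 44.86452839905547
505 201 [192.3 244.8 253.5] 43.825913402321135
515 196 [191.7 200.2 252.5] 43.137885341881685
525 200 [191.1 199.9 252.2] 42.16147728125719
535 196 [190.6 199.  251.3] 41.37290221430925
545 404 [181.6 208.6 255.4] 40.76021840862836
555 501 [183.  229.  258.9] 41.61118638318595
```

```bash
python3 -c "
from w import *
s=robot.state();print(s['time_s'],np.array(s['eef_pos']),'%.3f'%yaw())"
```

```text
4.5167 [429.9 178.9 334.1] 0.074
```

>>> arm_command(rows=[[10,48,-30,-0.136],[10,48,-70,-0.136],[10,48,-110,-0.136],[10,48,-150,-0.136],[10,48,-180,-0.136],[10,48,-205,-0.136],[10,48,-225,-0.136],[10,48,-232,-0.136],[10,48,-232,-0.136],[10,48,-232,-0.136]])

```text
time_s: 5.35
eef_pos: [440.6, 227.7, 102.6]
ee_rot: [1.0, -0.031, 0.0, -0.0]
force: [0.2, 0.2, -0.6]
gripper_width: 40.0
grasp_force: 0.0
```

>>> arm_command(rows=[[0,0,0,0],[0,0,0,0],[0,0,0,0],[0,0,0,0],[0,0,0,0],[0,0,0,0],[0,0,0,0]], hand=0)

```text
time_s: 5.93
eef_pos: [440.8, 228.2, 102.4]
ee_rot: [1.0, -0.031, 0.001, -0.001]
force: [-0.0, 4.6, 1.5]
gripper_width: 12.7
grasp_force: 58.5
```

```bash
python3 -c "
from w import *
s=robot.state();print(s['time_s'],np.array(s['eef_pos']),'%.3f'%yaw(),s['force'],s['joints'])
a=np.linspace(.09,1.95,18);r=116
for t in a: print('[%.0f,%.0f,%.0f,0]'%(r*(np.cos(.09)-np.cos(t)),-.062*r*(np.cos(.09)-np.cos(t)),r*(np.sin(t)-np.sin(.09))),end=',')
"
```

```text
5.9333 [440.8 228.2 102.4] -0.061 [-0.   4.6  1.5] [0.5 0.4 2.  0.  0.7 2.1]
[0,-0,0,0],[2,-0,13,0],[5,-0,25,0],[10,-1,37,0],[15,-1,48,0],[22,-1,59,0],[30,-2,68,0],[39,-2,77,0],[50,-3,85,0],[60,-4,92,0],[72,-4,97,0],[84,-5,101,0],[96,-6,104,0],[109,-7,105,0],[121,-8,105,0],[134,-8,104,0],[146,-9,101,0],[158,-10,97,0],
```

>>> arm_command(rows=[[2,0,13,0],[5,0,25,0],[10,-1,37,0],[15,-1,48,0],[22,-1,59,0],[30,-2,68,0],[39,-2,77,0],[50,-3,85,0],[60,-4,92,0],[72,-4,97,0],[84,-5,101,0],[96,-6,104,0],[109,-7,105,0],[121,-8,105,0],[134,-8,104,0],[146,-9,101,0],[158,-10,97,0],[158,-10,97,0]])

```text
time_s: 7.43
eef_pos: [599.7, 218.2, 199.5]
ee_rot: [1.0, -0.031, 0.001, -0.001]
force: [1.0, 4.1, 6.7]
gripper_width: 12.0
grasp_force: 58.4
```

>>> arm_command(rows=[[0,0,0,0],[0,0,0,0],[0,0,0,0],[0,0,20,0],[0,0,50,0],[-40,-10,80,0.1],[-80,-30,80,0.2],[-120,-50,80,0.3],[-155,-70,80,0.4],[-155,-90,80,0.5],[-155,-90,80,0.6],[-155,-90,80,0.7],[-155,-90,80,0.7]], hand=50)

```text
time_s: 8.52
eef_pos: [442.1, 126.8, 279.0]
ee_rot: [0.949, 0.314, -0.0, 0.0]
force: [0.6, -1.3, -0.3]
gripper_width: 49.8
grasp_force: 0.0
```

```bash
cat > b.py <<'E'
from w import *
c=look(["nest","hinge","holddown_tab","bottle_blue"],"w2.png")
np.savez("w2.npz",**{k:c[k] for k in("img","d","K","T")})
full=c["d"]>0
p=pts(c,full)
q=p[(p[:,0]>470)&(p[:,0]<545)&(abs(p[:,1]-223)<45)&(p[:,2]>19)&(p[:,2]<30)]
import scipy.cluster.hierarchy as h
if 4<len(q)<4000:
    l=h.fclusterdata(q[:,:2],6,"distance",method="single")
    for i in set(l): print("pin",len(q[l==i]),q[l==i].mean(0))
q=p[(p[:,0]>540)&(p[:,0]<640)&(abs(p[:,1]-220)<45)&(p[:,2]>80)]
print("frame up",len(q)); 
for z in range(80,190,15):
    s=q[(q[:,2]>=z)&(q[:,2]<z+15)]
    if len(s): print(z,np.percentile(s,[5,50,95],axis=0).tolist())
E
python3 b.py
```

```text
t 8.5167 [442.1 126.8 279. ] yaw 0.640 j [ 0.2  0.2  1.9 -0.   1.1  1.2]
eye [506.1 173.6 349.6]
nest
  ('L0.92', array([ 89.9, 272.8]), array([506.8, 224.7,  12. ]))
hinge
  ('L0.62', array([ 43.8, 309.6]), array([556.3, 220. ,  37. ]))
holddown_tab
  ('R0.86', array([ 37.2, 344.3]), array([561.9, 200.9,  59.6]), array([551.8, 187.5,  12.7]), array([578.9, 251.8, 129.2]))
bottle_blue
  ('R0.60', array([176.9, 344.1]), array([487.4, 138.1, 118.3]), array([461.5, 115.5,  55.6]), array([508.9, 158.6, 120.7]))
  ('L0.92', array([168.4, 340. ]), array([485.1, 133.5,  14. ]))
pin 33 [530.9 190.4  23.6]
pin 23 [543.6 205.2  23.4]
pin 41 [534.4 252.1  23.2]
pin 7 [544.3 235.1  23.1]
pin 41 [479.  193.4  23.4]
pin 39 [483.1 255.1  23.3]
pin 15 [471.  239.8  23.2]
frame up 818
80 [[564.1463639026639, 188.80972819952765, 80.26706982642627], [566.378305779784, 193.9444902778415, 86.34796803904939], [568.5125310632905, 244.31704747315842, 93.5457721505903]]
95 [[567.9088680285397, 188.44528694148732, 95.61534613645033], [569.9849118113879, 192.46226583292818, 102.6431255932008], [571.8812765351669, 196.45174160429946, 109.40624012050478]]
110 [[572.0865751696772, 188.36140094286247, 111.57408737515237], [574.6083974228859, 194.27348003791639, 120.893870675117], [576.2064951226108, 208.14856268296114, 124.57923566033811]]
125 [[575.6251536110419, 188.77390320143988, 125.55138965645033], [577.0995072286926, 196.94399129115791, 128.02822335555635], [579.9832290466261, 205.7857928313571, 129.8916500179753]]
```

View pics/w2.png

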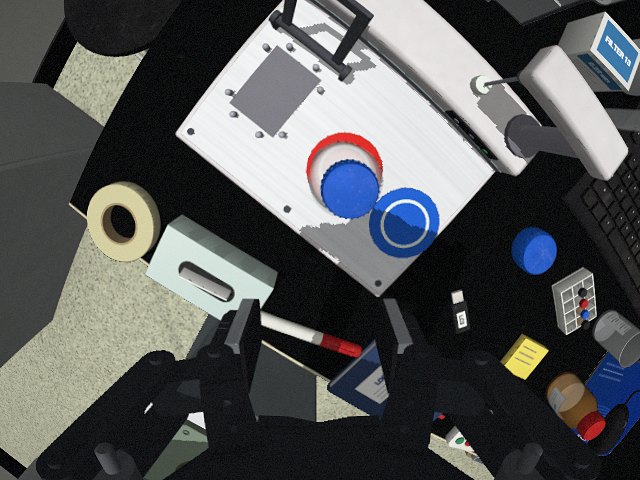

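The frame stands open at about 1.85 rad. The pins put the nest centre at (506.7, 222.8) with a yaw of -0.06. Now the blue bottle, gripped by its cap across the sampler's x.

>>> arm_command(rows=[[14,2,-15,0.12],[28,4,-30,0.24],[42,6,-45,0.36],[42,6,-50,0.48],[42,6,-50,0.6],[42,6,-50,0.72],[42,6,-55,0.84],[42,6,-75,0.87],[42,6,-95,0.87],[42,6,-110,0.87],[42,6,-115,0.87],[42,6,-115,0.87],[42,6,-115,0.87]], hand=55)

```text
time_s: 9.95
eef_pos: [485.4, 133.7, 164.2]
ee_rot: [0.729, 0.685, 0.0, 0.0]
force: [0.7, 0.4, 0.1]
gripper_width: 55.1
grasp_force: 0.0
```

>>> arm_command(rows=[[0,0,0,0],[0,0,0,0],[0,0,0,0],[0,0,0,0],[0,0,0,0],[0,0,0,0]], hand=25)

```text
time_s: 10.45
eef_pos: [485.5, 133.8, 165.2]
ee_rot: [0.729, 0.685, 0.001, 0.001]
force: [-2.0, 0.1, 5.8]
gripper_width: 35.0
grasp_force: 59.7
```

>>> arm_command(rows=[[0,0,6,0],[0,0,12,0],[-1,-15,14,0],[-2,-35,14,0],[-3,-55,14,0],[-4,-72,14,0],[-4.5,-80,14,0],[-4.5,-81.5,14,0],[-4.5,-81.5,10,0],[-4.5,-81.5,5,0],[-4.5,-81.5,2,0],[-4.5,-81.5,0,0],[-4.5,-81.5,0,0],[-4.5,-81.5,0,0]])

```text
time_s: 11.62
eef_pos: [480.4, 52.9, 165.2]
ee_rot: [0.728, 0.685, 0.0, -0.0]
force: [-4.4, 0.0, 12.3]
gripper_width: 35.3
grasp_force: 61.4
```

>>> arm_command(rows=[[0,0,0,0],[0,0,0,0],[0,0,0,0],[0,0,0,0],[0,0,20,0],[0,0,50,0],[0,0,90,0],[-20,-40,110,0],[-40,-80,110,0],[-60,-120,110,0],[-80,-150,110,0],[-80,-150,110,0]], hand=55)

```text
time_s: 12.62
eef_pos: [397.5, -101.2, 273.9]
ee_rot: [0.73, 0.683, -0.001, 0.0]
force: [-0.7, 1.1, 0.4]
gripper_width: 55.2
grasp_force: 0.0
```

```bash
cat > d.py <<'E'
from w import *
import sys
c=look(sys.argv[2:],sys.argv[1]+".png")
np.savez(sys.argv[1]+".npz",**{k:c[k] for k in("img","d","K","T")})
from f import circ
p=pts(c,c["d"]>0); full=c["d"]>0; P=np.full(full.shape+(3,),np.nan); P[full]=p
H,S,V=cv2.split(cv2.cvtColor(c["img"],cv2.COLOR_RGB2HSV))
for n,m,z in(("bluecap",(H>95)&(H<125)&(P[...,0]>400)&(P[...,1]>-20),119),("redcap",(H<8)|(H>172),105),("redcap on pad",(H<8)|(H>172),119)):
    m=m&(S>120)&(P[...,2]>(108 if z==119 else 98))&(P[...,2]<z+6)
    cs,_=cv2.findContours(m.astype(np.uint8),cv2.RETR_EXTERNAL,cv2.CHAIN_APPROX_NONE)
    if cs:
        e=max(cs,key=cv2.contourArea)[:,0,::-1]
        if len(e)>20: print(n,len(e),*circ(atz(c,e,z)))
m=(P[...,0]>490)&(P[...,0]<600)&(P[...,1]<-135)&(P[...,1]>-255)&(P[...,2]>15)&(P[...,2]<29)&full
if m.sum()>50:
    m=cv2.morphologyEx(m.astype(np.uint8),cv2.MORPH_CLOSE,np.ones((5,5))); k,l,st,_=cv2.connectedComponentsWithStats(m)
    i=1+np.argmax(st[1:,4]); rr=np.c_[np.nonzero(l==i)]; q=atz(c,rr,22)
    print("rack rect",cv2.minAreaRect(q[:,:2].astype(np.float32)),len(q))
E
sed -i '/^f=np.load/,$ {/^def circ/,/return s/!d}' f.py; python3 d.py w3 bottle_blue bottle_red vial_rack
```

```text
t 12.6167 [ 397.5 -101.2  273.9] yaw 1.505 j [-0.3  0.1  1.9 -0.   1.1 -0.2]
eye [402.6 -22.3 344.4]
bottle_blue
  ('R0.91', array([ 29.5, 411.8]), array([468.3,  39.6,  91.9]), array([450.7,  23.4,  28.5]), array([495. ,  61.2, 120.7]))
  ('L0.81', array([ 36.1, 400.8]), array([479.8,  54.8,  14. ]))
bottle_red
  ('R0.72', array([393.1, 372.2]), array([ 440.6, -282.5,   51.2]), array([ 421.3, -300.3,    7.7]), array([ 459.5, -277.7,   88.4]))
  ('L0.74', array([355.8, 461.8]), array([ 556.1, -289.9,    0. ]))
vial_rack
  ('R0.81', array([288.5, 461.4]), array([ 538.8, -188.4,   16.1]), array([ 509.5, -230.1,    1.4]), array([ 579.1, -154.3,   23.6]))
  ('L0.64', array([285.8, 461.2]), array([ 544.6, -195.4,    0. ]))
bluecap 166 [475.8  47.5] 17.785718973945276
rack rect ((543.082763671875, -191.83706665039062), (69.22822570800781, 56.05547332763672), 62.864036560058594) 1944
```

View pics/w3.png

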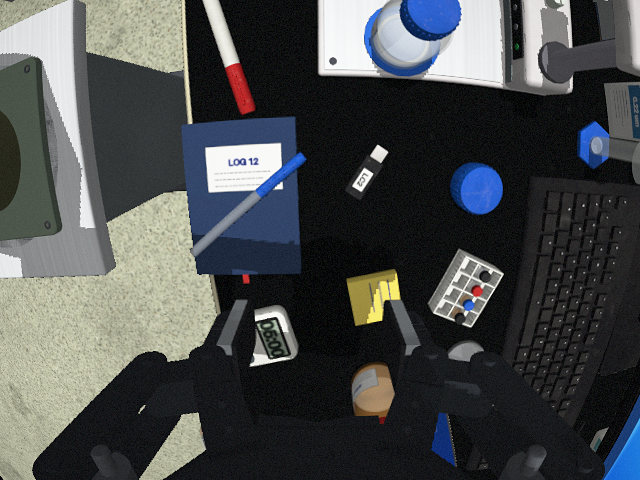

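The blue bottle stands on the blue pad at (30,415), and the rack is at (288,465) with its vials in. Next I'll look at the red bottle from above.

>>> arm_command(rows=[[6,-40,10,0],[12,-80,10,0],[18,-120,10,0],[24,-160,10,0],[30,-200,10,0],[36,-240,10,0],[42,-270,10,0],[42,-275,10,0],[42,-275,10,0],[42,-275,10,0]])

```text
time_s: 13.8
eef_pos: [443.0, -371.7, 283.2]
ee_rot: [0.728, 0.685, 0.0, -0.001]
force: [-0.1, 0.7, 0.6]
gripper_width: 54.9
grasp_force: 0.0
```

```bash
python3 d.py w4 bottle_red vial_rack
```

```text
t 13.8 [ 443.  -371.7  283.2] yaw 1.510 j [-0.7  0.3  1.6  0.   1.2 -0.7]
eye [ 447.6 -293.   354. ]
bottle_red
  ('R0.75', array([141.1, 322.1]), array([ 448.4, -304.8,  104.3]), array([ 422.8, -331.1,    1.5]), array([ 473.4, -282.3,  106.8]))
  ('L0.57', array([140.3, 322.3]), array([ 449.9, -308.1,    0. ]))
vial_rack
  ('R0.74', array([ 27.9, 420.4]), array([ 542.1, -202.2,   13.2]), array([ 510.7, -231.4,    2.5]), array([ 578.1, -173.1,   23.8]))
  ('L0.68', array([ 20.9, 415. ]), array([ 545.6, -192.4,    0. ]))
redcap 173 [ 448.6 -306.4] 18.09557758994479
rack rect ((543.8226928710938, -194.0665283203125), (70.28094482421875, 52.42140197753906), 63.0733528137207) 1649
```

>>> arm_command(rows=[[3,33,-10,0],[5.5,60,-30,0],[5.5,65,-65,0],[5.5,65,-100,0],[5.5,65,-122,0],[5.5,65,-133,0],[5.5,65,-133,0],[5.5,65,-133,0]])

```text
time_s: 14.72
eef_pos: [448.1, -307.4, 151.1]
ee_rot: [0.728, 0.685, 0.0, -0.0]
force: [-0.4, -0.3, 0.7]
gripper_width: 54.7
grasp_force: 0.0
```

>>> arm_command(rows=[[0,0,0,0],[0,0,0,0],[0,0,0,0],[0,0,0,0],[0,0,0,0],[0,0,0,0],[0,0,25,0],[0,0,60,0],[0,0,90,0],[0,0,90,0]], hand=25)

```text
time_s: 15.55
eef_pos: [450.2, -309.6, 247.2]
ee_rot: [0.729, 0.685, 0.001, 0.006]
force: [0.9, -1.2, -1.1]
gripper_width: 35.2
grasp_force: 61.1
```

>>> arm_command(rows=[[2,20,25,0],[4,45,50,0],[7,80,70,0],[10,115,70,0],[13,150,70,0],[16,185,70,0],[19,220,70,0],[22,255,70,0],[25,290,70,0],[28,325,70,0],[31,360,70,0],[34,390,70,0],[36,415,70,0],[37.5,430,70,0],[37.5,434.5,70,0],[37.5,434.5,50,0],[37.5,434.5,20,0],[37.5,434.5,-10,0],[37.5,434.5,-40,0],[37.5,434.5,-55,0]])

```text
time_s: 17.22
eef_pos: [483.3, 125.2, 182.3]
ee_rot: [0.729, 0.685, -0.003, -0.001]
force: [-0.4, -0.0, -2.9]
gripper_width: 35.1
grasp_force: 60.8
```

```bash
python3 d.py w5 bottle_red bottle_blue pad_red
```

```text
t 17.2167 [483.3 125.2 182.3] yaw 1.508 j [ 0.2  0.3  1.9 -0.   0.9  0.3]
eye [488.4 204.2 252.8]
bottle_red
  ('R0.80', array([291.9, 316.3]), array([483.3, 141. , 120.5]), array([460.5, 113.7,  46.2]), array([505.5, 154.5, 136. ]))
  ('L0.87', array([248.9, 319.4]), array([482. , 115.3,  -0. ]))
bottle_blue
  ('R0.62', array([388.8, 322.1]), array([480. ,  67.1,  92.8]), array([454.3,  49.6,  71.1]), array([503.9,  72.7, 117.9]))
pad_red
  ('R0.74', array([207.9, 333.9]), array([494.5, 150. ,  14.7]), array([454.3, 121.2,  13.3]), array([518.7, 162.4,  16.3]))
  ('L0.26', array([ 95.7, 433.7]), array([562.5, 220.2,  14. ]))
bluecap 142 [479.8  68.9] 11.480057355570532
redcap on pad 232 [482.8 128.5] 17.831065931958374
```

View pics/w5.png

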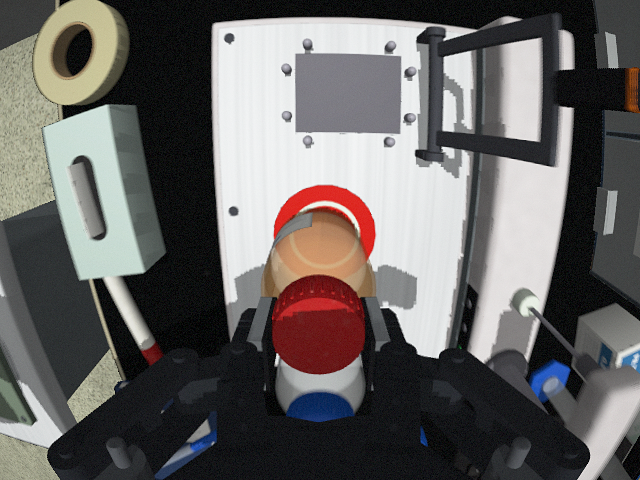

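The red bottle hangs over the red pad at (230,325), with the cap at (325,320) held squarely.

```bash
python3 -c "
from w import *
s=robot.state();print(s['time_s'],np.array(s['eef_pos']),'%.3f'%yaw())
import numpy as np
f=np.load('w5.npz');c={k:f[k] for k in f};c['name']='wrist'
H,S,V=cv2.split(cv2.cvtColor(c['img'],cv2.COLOR_RGB2HSV));full=c['d']>0;P=np.full(full.shape+(3,),np.nan);P[full]=pts(c,full)
from f import circ
m=((H<8)|(H>172))&(S>120)
t=m&(P[...,2]>120);z=np.percentile(P[t][:,2],90);print(z)
top=t&(abs(P[...,2]-z)<3);e=max(cv2.findContours(top.astype(np.uint8),0,1)[0],key=cv2.contourArea)[:,0,::-1];print('cap',circ(atz(c,e,z)))
b=m&(P[...,2]<20);e=max(cv2.findContours(b.astype(np.uint8),0,1)[0],key=cv2.contourArea)[:,0,::-1];q=atz(c,e,14);q=q[np.hypot(q[:,0]-486,q[:,1]-128)>31];print('pad',circ(q),len(q))
"
```

```text
17.5667 [486.4 126.5 187.5] 1.508
135.7736261448374
cap (array([482.8, 128.5]), np.float64(17.376604245672123))
pad (array([486.2, 130.2]), np.float64(33.826023479154514)) 185
```

>>> arm_command(rows=[[0,0,-8,0],[0,0,-14,0],[0,0,-18,0],[0,0,-20,0],[0,0,-21,0],[0,0,-21,0],[0,0,-21,0]])

```text
time_s: 18.15
eef_pos: [485.2, 126.7, 166.7]
ee_rot: [0.729, 0.685, 0.0, -0.0]
force: [-4.5, -0.8, 13.6]
gripper_width: 35.3
grasp_force: 62.5
```

>>> arm_command(rows=[[0,0,0,0],[0,0,0,0],[0,0,0,0],[0,0,0,0],[0,0,20,0],[0,0,50,0],[0,0,90,0],[-20,-30,110,0],[-40,-70,110,0],[-40,-105,110,0],[-35,-125,110,0],[-35,-125,110,0],[-35,-125,110,0],[-35,-125,110,0]], hand=55)

```text
time_s: 19.32
eef_pos: [450.5, 1.9, 274.7]
ee_rot: [0.729, 0.685, -0.0, -0.0]
force: [0.1, -1.0, -0.1]
gripper_width: 54.9
grasp_force: 0.0
```

```bash
python3 d.py w6 bottle_red bottle_blue; python3 -c "
from w import *
from f import circ
f=np.load('w6.npz');c={k:f[k] for k in f};c['name']='wrist'
H,S,V=cv2.split(cv2.cvtColor(c['img'],cv2.COLOR_RGB2HSV));full=c['d']>0;P=np.full(full.shape+(3,),np.nan);P[full]=pts(c,full)
for n,m in (('red',(H<8)|(H>172)),('blue',(H>95)&(H<125)&(P[...,0]<530))):
  b=m&(S>100)&(P[...,2]<20)&(P[...,2]>8)&(P[...,1]>0);q=atz(c,np.c_[np.nonzero(b)],14)[:,:2]
  h=cv2.convexHull(q.astype(np.float32))[:,0]; 
  print(n,'pad',len(q),*cv2.minEnclosingCircle(h))
"
```

```text
t 19.3167 [450.5   1.9 274.7] yaw 1.509 j [-0.   0.1  1.9  0.   1.1  0. ]
eye [455.2  80.8 345.4]
bottle_red
  ('R0.74', array([ 58.2, 356.5]), array([480.6, 121.5, 117.5]), array([459.5, 101.6,  41.9]), array([505.8, 145.3, 120.9]))
  ('L0.85', array([ 67.9, 349.9]), array([486.8, 132. ,   0. ]))
bottle_blue
  ('R0.79', array([160.3, 351.3]), array([475.1,  55.6, 118.3]), array([453.6,  29.2,  51. ]), array([502.3,  76.6, 120.7]))
  ('L0.63', array([153.2, 347.2]), array([478.9,  53.4,  14. ]))
bluecap 188 [478.1  51.5] 18.1621466733979
redcap 62 [482.8 126. ] 15.38165621039451
redcap on pad 190 [484.1 127.3] 18.405555403285252
rack rect ((513.3717041015625, -204.72833251953125), (17.104419708251953, 34.969051361083984), 14.867561340332031) 177
red pad 1362 (425.8741455078125, 83.11742401123047) 124.55021667480469
blue pad 713 (481.1195983886719, 53.35584259033203) 34.64812469482422
```

View pics/w6.png

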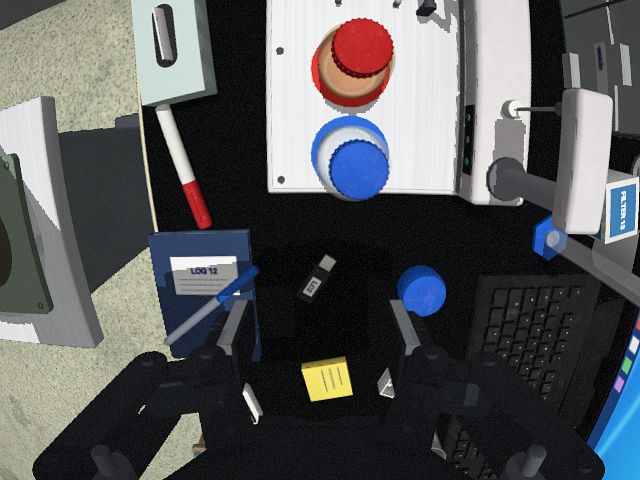

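Both bottles are within about 3 mm of their pad centres, at (75,350) and (160,350). Now the rack.

>>> arm_command(rows=[[15,-35,-10,-0.1],[32,-70,-20,-0.2],[49,-105,-30,-0.3],[66,-140,-40,-0.408],[83,-175,-60,-0.408],[93,-194,-85,-0.408],[93.5,-195,-115,-0.408],[93.5,-195,-145,-0.408],[93.5,-195,-170,-0.408],[93.5,-195,-186,-0.408],[93.5,-195,-194,-0.408],[93.5,-195,-197,-0.408],[93.5,-195,-197,-0.408],[93.5,-195,-197,-0.408]], hand=66)

```text
time_s: 20.73
eef_pos: [544.8, -193.4, 78.9]
ee_rot: [0.852, 0.523, 0.001, 0.001]
force: [-0.6, -0.4, 0.5]
gripper_width: 65.9
grasp_force: 0.0
```

>>> arm_command(rows=[[0,0,0,0],[0,0,0,0],[0,0,0,0],[0,0,0,0],[0,0,0,0],[0,0,0,0]], hand=40)

```text
time_s: 21.23
eef_pos: [545.0, -193.7, 79.7]
ee_rot: [0.852, 0.523, 0.001, 0.001]
force: [-0.7, 0.4, 7.0]
gripper_width: 49.9
grasp_force: 63.5
```

```bash
python3 d.py w7 vial_rack
```

```text
t 21.2333 [ 545.  -193.7   79.7] yaw 1.101 j [-0.4  0.6  1.8  0.   0.8  0.1]
eye [ 580.8 -123.3  150.4]
vial_rack
  ('R0.68', array([308.8, 304.1]), array([ 547.6, -187. ,   15.8]), array([ 512.5, -231.2,    2.9]), array([ 579.4, -154.8,   23.4]))
rack rect ((545.6624755859375, -192.64833068847656), (71.07131958007812, 81.6500015258789), 63.063228607177734) 11495
```

View pics/w7.png

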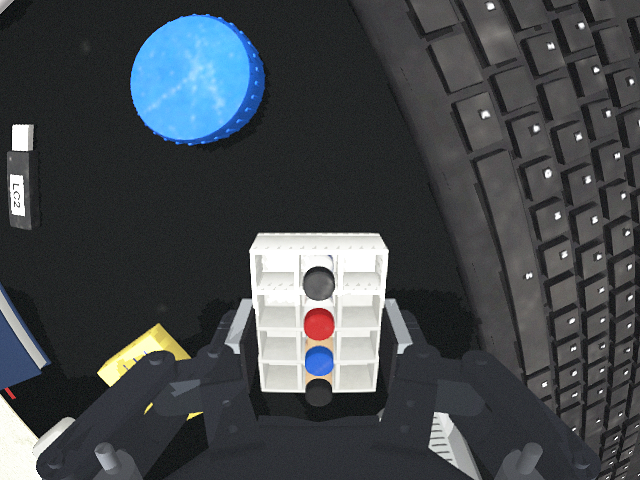

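The rack is held squarely across its 51 mm, with its top edges at about row 249 (far) and row 391 (near) and all four vials in. Next I'll work out the in-hand offset along its length.

```bash
python3 -c "
from w import *
f=np.load('w7.npz');c={k:f[k] for k in f};c['name']='wrist'
t=np.array([545,-193.7]);u=np.array([np.cos(1.101),np.sin(1.101)]);n=np.array([-u[1],u[0]])
for px in [(249,318),(391,320),(320,257),(320,381),(234,318)]:
  for z in (0,22):
    p=atz(c,px,z)[0][:2]-t;print(px,z,'along %.1f side %.1f'%(p@u,p@n))
m=c['d']>0;P=np.full(m.shape+(3,),np.nan);P[m]=pts(c,m)
col=P[225:405:4,275];print(np.c_[np.arange(225,405,4),(col[:,:2]-t)@u,col[:,2]])
"
```

```text
(249, 318) 0 along 26.4 side -0.4
(249, 318) 22 along 34.1 side -0.3
(391, 320) 0 along -52.5 side -1.4
(391, 320) 22 along -33.3 side -1.2
(320, 257) 0 along -9.0 side 28.2
(320, 257) 22 along 3.9 side 24.1
(320, 381) 0 along -9.1 side -30.0
(320, 381) 22 along 3.8 side -25.6
(234, 318) 0 along 33.1 side -0.4
(234, 318) 22 along 39.8 side -0.3
[[225.   37.3   0.6]
 [229.   35.5   0.6]
 [233.   33.7   0.3]
 [237.   33.9   6.7]
 [241.   34.   12.4]
 [245.   34.1  17.6]
 [249.   34.1  22.2]
 [253.   32.5  21.9]
 [257.   23.9   3.3]
 [261.   22.6   4.6]
 [265.   20.6   4.1]
 [269.   18.9   4.4]
 [273.   17.7   6. ]
 [277.   17.8  10.5]
 [281.   17.5  13.9]
 [285.   17.7  18.1]
 [289.   17.9  22.2]
 [293.   16.7  23.2]
 [297.    5.4   4.1]
 [301.    2.8   3. ]
 [305.    1.7   4.7]
 [309.    1.1   7.4]
 [313.    1.3  11.3]
 [317.    0.8  13.9]
 [321.    1.6  18.6]
 [325.    1.3  21.3]
 [329.    0.6  23.4]
 [333.  -13.7   3.7]
 [337.  -15.9   3.7]
 [341.  -15.2   8.2]
 [345.  -15.4  11.2]
 [349.  -15.4  14.3]
 [353.  -15.1  18. ]
 [357.  -15.2  20.7]
 [361.  -15.3  23.5]
 [365.  -31.8   4.6]
 [369.  -32.9   6.5]
 [373.  -32.6   9.9]
 [377.  -31.2  14.8]
 [381.  -32.1  16.7]
 [385.  -31.9  19.8]
 [389.  -31.4  23.2]
 [393.  -54.5  -0.1]
 [397.  -56.8   0.6]
 [401.  -59.9   0.4]]
```

>>> arm_command(rows=[[0,0,20,0.05],[0,0,50,0.15],[0,5,85,0.25],[-5,20,120,0.35],[-12,42,145,0.45],[-20,70,158,0.55],[-30,100,160,0.65],[-40,132,160,0.76],[-48,165,160,0.87],[-55,198,160,0.98],[-58,231,160,1.09],[-58,264,160,1.2],[-58,297,160,1.31],[-55,328,160,1.42],[-50,356,160,1.53],[-45,380,160,1.64],[-41,398,160,1.75],[-38.5,410,155,1.86],[-38.5,416,145,1.95],[-38.5,416.5,130,1.98]])

```text
time_s: 23.05
eef_pos: [506.1, 224.7, 208.8]
ee_rot: [0.028, 1.0, 0.001, 0.002]
force: [0.2, -0.9, -1.3]
gripper_width: 49.9
grasp_force: 63.0
```

>>> arm_command(rows=[[0,0,-25,0],[0,0,-50,0],[0,0,-65,0],[0,0,-70,0],[0,0,-70,0],[0,0,-70,0]])

```text
time_s: 23.55
eef_pos: [505.9, 223.2, 138.6]
ee_rot: [0.03, 1.0, 0.0, 0.0]
force: [0.3, -0.2, -2.4]
gripper_width: 50.0
grasp_force: 62.9
```

```bash
python3 d.py w8 vial_rack nest; python3 -c "
from w import *
f=np.load('w8.npz');c={k:f[k] for k in f};c['name']='wrist'
p=pts(c,c['d']>0)
q=p[(p[:,0]>450)&(p[:,0]<560)&(abs(p[:,1]-223)<45)&(p[:,2]>18)&(p[:,2]<28)]
import scipy.cluster.hierarchy as h
q=q[::max(1,len(q)//3000)];print(len(q))
l=h.fclusterdata(q[:,:2],3,'distance',method='single')
for i in set(l):
  if (l==i).sum()>3: print('pin',(l==i).sum(),q[l==i].mean(0),np.ptp(q[l==i],axis=0))
q=p[(p[:,0]>460)&(p[:,0]<550)&(abs(p[:,1]-223)<32)&(p[:,2]>85)&(p[:,2]<97)]
print('rack',np.percentile(q,[1,99],axis=0))
"
```

```text
t 23.55 [505.9 223.2 138.6] yaw 3.081 j [ 0.4  0.4  1.8  0.   0.9 -1.1]
eye [425.5 226.9 209.2]
vial_rack
  ('R0.82', array([308.2, 303.6]), array([500.6, 221.5,  74.5]), array([469.3, 197.3,  61.6]), array([537.6, 248. ,  82.3]))
  ('L0.95', array([305.1, 315.6]), array([536.2, 218.8,   0. ]))
nest
redcap 269 [482.4 133.4] 17.225794915823034
redcap on pad 295 [482.1 134.3] 21.76317557354094
442
pin 123 [468.4 240.5  23.2] [5.4 5.8 8. ]
pin 106 [481.8 255.4  22.8] [5.1 5.9 7.2]
pin 119 [466.7 211.   23.2] [5.6 5.7 7.6]
pin 94 [477.9 194.4  22.8] [4.5 5.9 7.1]
rack [[474.  192.4  85.2]
 [532.1 253.1  96.5]]
```

View pics/w8.png

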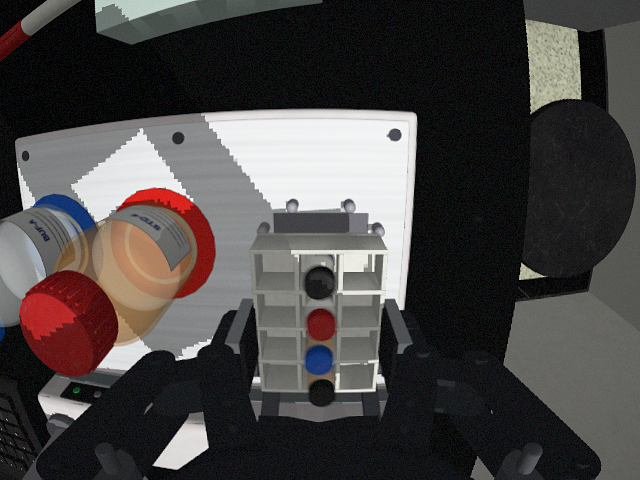

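The nest pins show at (205,292), (205,349), (228,263) and (229,378), and the rack hangs in line just behind them with its vials in. I'll lower it with a +1.3 mm correction in x.

>>> arm_command(rows=[[1.3,0.3,-12,0],[1.3,0.3,-24,0],[1.3,0.3,-32,0],[1.3,0.3,-36,0],[1.3,0.3,-39,0],[1.3,0.3,-42,0],[1.3,0.3,-44.5,0],[1.3,0.3,-46,0],[1.3,0.3,-46,0],[1.3,0.3,-46,0]])

```text
time_s: 24.58
eef_pos: [506.9, 223.4, 92.1]
ee_rot: [0.03, 1.0, 0.0, 0.0]
force: [-0.2, -0.4, -1.5]
gripper_width: 49.7
grasp_force: 62.9
```

```bash
python3 -c "
from w import *
s=robot.state();print(s['time_s'],np.array(s['eef_pos']),'%.3f'%yaw(),np.array(s['force']),np.array(s['wrist_torque']))
c=cam('wrist')
m=c['d']>0;P=np.full(m.shape+(3,),np.nan);P[m]=pts(c,m)
for r in (252,291,326,360,390):print(r,P[r,270:295:8].round(1).tolist())
p=P[m]
q=p[(p[:,0]>460)&(p[:,0]<474)&(abs(p[:,1]-223)<30)&(p[:,2]>18)]
print('front face x',np.percentile(q[q[:,2]>28],[5,50,95],axis=0) if (q[:,2]>28).any() else 0)
"
```

```text
24.5833 [506.9 223.4  92.1] 3.081 [-0.2 -0.4 -1.5] [-0.  -0.1 -0. ]
252 [[471.3, 206.8, 34.9], [471.5, 209.7, 34.8], [471.3, 212.8, 35.8], [471.7, 215.7, 35.3]]
291 [[487.2, 205.1, 34.7], [487.4, 208.2, 34.7], [487.8, 211.2, 34.1], [487.4, 214.4, 35.2]]
326 [[502.4, 203.4, 35.5], [503.3, 206.4, 34.2], [503.2, 209.7, 34.5], [504.0, 212.8, 33.5]]
360 [[519.8, 201.2, 34.9], [520.1, 204.6, 34.5], [520.7, 207.9, 33.9], [520.3, 211.4, 34.6]]
390 [[536.2, 199.2, 35.5], [537.0, 202.6, 34.7], [536.3, 206.4, 35.7], [537.3, 209.8, 34.6]]
front face x [[470.1 200.5  28.3]
 [471.7 223.3  33.8]
 [473.4 246.9  35.7]]
```

>>> arm_command(rows=[[0,0,-1,0],[0,0,-1,0],[0,0,-1,0]])

```text
time_s: 24.88
eef_pos: [507.0, 223.5, 91.7]
ee_rot: [0.03, 1.0, 0.0, 0.0]
force: [-0.6, -0.4, 4.5]
gripper_width: 50.0
grasp_force: 63.7
```

>>> arm_command(rows=[[0,0,0,0],[0,0,0,0],[0,0,0,0],[0,0,0,0],[0,0,10,0],[0,0,25,0],[0,0,60,0],[0,0,100,0],[-30,0,130,0],[-70,0,140,0],[-100,0,140,0],[-110,0,140,0],[-110,0,140,0],[-110,0,140,0]], hand=64)

```text
time_s: 26.05
eef_pos: [397.3, 223.6, 231.6]
ee_rot: [0.03, 1.0, 0.0, 0.001]
force: [0.3, 0.3, 0.4]
gripper_width: 63.8
grasp_force: 0.0
```

```bash
python3 -c "
from w import *
s=robot.state();print(s['time_s'],np.array(s['eef_pos']),'%.3f'%yaw())
c=cam('top');save(c,'top1.png');cv2.imwrite('pics/top1c.png',cv2.resize(c['img'][150:310,100:310,::-1],None,fx=3.5,fy=3.5))
m=c['d']>0;p=pts(c,m)
q=p[(p[:,0]>540)&(p[:,0]<620)&(abs(p[:,1]-220)<40)&(p[:,2]>75)&(p[:,2]<175)]
for z in range(75,175,12):
  t=q[(q[:,2]>=z)&(q[:,2]<z+12)]
  if len(t): print(z,len(t),np.percentile(t,[5,50,95],axis=0).round(1).tolist())
q=p[(p[:,0]>465)&(p[:,0]<548)&(abs(p[:,1]-223)<38)&(p[:,2]>28)&(p[:,2]<39)]
print(len(q),cv2.minAreaRect(q[:,:2].astype(np.float32)),np.median(q[:,2]))
for t in('vial_rack',):
  for r in robot.landmark_of('top',t): print(t,r['confidence'],atz(c,r['pixel'],12))
"
```

```text
26.05 [397.3 223.6 231.6] 3.082
75 35 [[563.1, 188.9, 76.0], [566.7, 196.6, 82.1], [569.6, 247.5, 86.7]]
87 33 [[566.3, 188.4, 88.0], [569.4, 240.4, 93.1], [571.8, 247.8, 98.5]]
99 38 [[567.8, 188.3, 99.2], [572.3, 240.8, 104.9], [575.0, 247.2, 110.3]]
111 64 [[571.8, 187.6, 111.6], [576.2, 220.4, 119.5], [578.6, 246.8, 122.5]]
123 117 [[575.2, 190.0, 123.6], [577.9, 213.2, 127.1], [582.5, 246.1, 132.9]]
135 36 [[577.1, 211.3, 135.4], [579.2, 216.9, 141.7], [582.8, 223.2, 146.1]]
147 34 [[580.7, 210.7, 147.9], [582.1, 215.2, 152.1], [587.1, 223.5, 158.1]]
159 57 [[582.6, 211.9, 159.8], [586.2, 217.8, 163.7], [592.3, 223.6, 166.7]]
438 ((504.7479553222656, 222.5012969970703), (53.138946533203125, 68.72107696533203), 86.26178741455078) 33.44575254821433
vial_rack 0.67 [[ 442.1 -196.8   12. ]]
vial_rack 0.61 [[501.2 223.4  12. ]]
```

View pics/top1c.png

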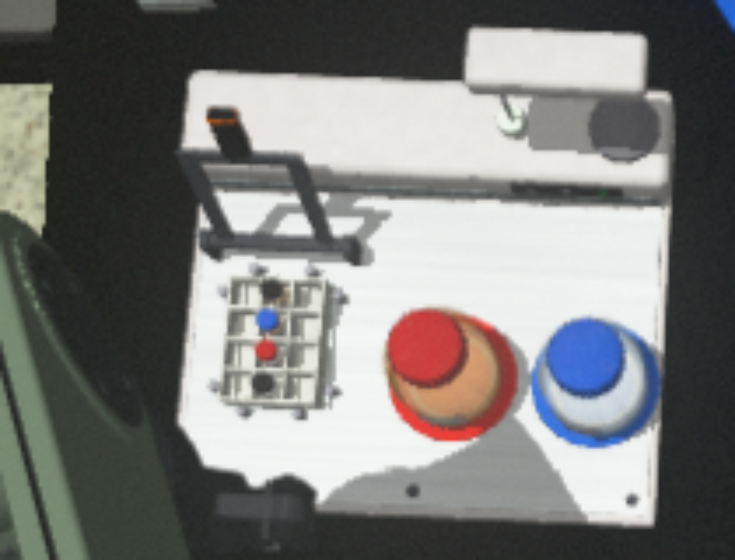

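The crop shows the rack seated between all eight pins with four vials in it, both bottles on their pads, and the frame's tab up at (130,230). Now I'll close the frame.

>>> arm_command(rows=[[20,0,30,0],[55,-2,65,0],[95,-3,75,0],[135,-5,75,0],[170,-6,75,0],[187,-6,70,0],[189,-6,55,0],[189,-6,25,0],[189,-6,-5,0],[189,-6,-22,0],[189,-6,-27,0],[189,-6,-27,0],[189,-6,-27,0]], hand=40)

```text
time_s: 27.23
eef_pos: [587.1, 217.4, 204.3]
ee_rot: [0.031, 1.0, 0.0, 0.001]
force: [-0.9, -0.7, 0.5]
gripper_width: 40.3
grasp_force: 0.0
```

>>> arm_command(rows=[[0,0,0,0],[0,0,0,0],[0,0,0,0],[0,0,0,0],[0,0,0,0],[0,0,0,0]], hand=0)

```text
time_s: 27.73
eef_pos: [586.8, 218.8, 205.7]
ee_rot: [0.03, 1.0, 0.002, 0.002]
force: [1.0, 5.0, 1.6]
gripper_width: 13.1
grasp_force: 58.9
```

```bash
python3 -c "
from w import *
s=robot.state();print(s['time_s'],np.array(s['eef_pos']),'%.3f'%yaw(),np.array(s['joints']))
a=np.linspace(1.82,0,19)[1:];r=116;b=1.82
for t in a: print('[%.0f,%.0f,%.0f,0]'%(r*(np.cos(b)-np.cos(t)),-.06*r*(np.cos(b)-np.cos(t)),r*(np.sin(t)-np.sin(b))),end=',')
"
```

```text
27.7333 [586.8 218.8 205.7] 3.081 [ 0.3  0.5  1.6  0.   1.1 -1.2]
[-11,1,2,0],[-23,1,3,0],[-35,2,3,0],[-47,3,2,0],[-58,3,-0,0],[-69,4,-4,0],[-80,5,-8,0],[-90,5,-14,0],[-100,6,-21,0],[-109,7,-28,0],[-117,7,-37,0],[-124,7,-46,0],[-130,8,-56,0],[-135,8,-67,0],[-139,8,-78,0],[-142,9,-89,0],[-144,9,-101,0],[-145,9,-112,0],
```

>>> arm_command(rows=[[-11,1,2,0],[-23,1,3,0],[-35,2,3,0],[-47,3,2,0],[-58,3,0,0],[-69,4,-4,0],[-80,5,-8,0],[-90,5,-14,0],[-100,6,-21,0],[-109,7,-28,0],[-117,7,-37,0],[-124,7,-46,0],[-130,8,-56,0],[-135,8,-67,0],[-139,8,-78,0],[-142,9,-89,0],[-144,9,-101,0],[-145,9,-111,0],[-145,9,-114,0],[-145,9,-114,0]])

```text
time_s: 29.4
eef_pos: [441.8, 228.0, 90.8]
ee_rot: [0.031, 1.0, 0.002, 0.002]
force: [-2.2, 6.8, 3.5]
gripper_width: 13.0
grasp_force: 65.2
```

>>> arm_command(rows=[[0,0,-1,0],[0,0,-2,0],[0,0,-2,0]])

```text
time_s: 29.65
eef_pos: [441.7, 228.0, 89.4]
ee_rot: [0.03, 1.0, 0.002, 0.002]
force: [-3.1, 7.5, 4.5]
gripper_width: 13.0
grasp_force: 65.3
```

>>> arm_command(rows=[[0,0,0,0],[0,0,0,0],[0,0,0,0],[0,0,25,0],[0,0,55,0],[0,0,55,0]], hand=40)

```text
time_s: 30.15
eef_pos: [443.2, 227.2, 147.3]
ee_rot: [0.03, 1.0, 0.002, 0.004]
force: [0.8, -0.4, 0.5]
gripper_width: 40.2
grasp_force: 0.0
```

>>> arm_command(rows=[[0,0,0,0],[0,0,0,0],[0,0,0,0],[0,0,0,0],[0,0,-8,0],[0,0,-16,0],[0,0,-22,0],[0,0,-26,0],[0,0,-28,0],[0,0,-29,0],[0,0,-29,0]], hand=0)

```text
time_s: 31.07
eef_pos: [440.3, 226.1, 113.9]
ee_rot: [0.03, 1.0, -0.0, -0.001]
force: [-1.8, -0.8, 1.9]
gripper_width: -0.0
grasp_force: 0.9
```

>>> arm_command(rows=[[0,0,-1,0],[0,0,-2,0],[0,0,-3,0],[0,0,-3,0]])

```text
time_s: 31.4
eef_pos: [440.4, 226.3, 113.2]
ee_rot: [0.03, 1.0, 0.0, -0.0]
force: [-7.5, -2.8, 22.0]
gripper_width: -0.1
grasp_force: 10.8
```

The frame meets a firm stop with the tab top at about z = 40 mm. I'll retreat and check.

>>> arm_command(rows=[[0,0,20,0],[0,0,60,0],[0,0,100,0],[0,-40,140,0],[0,-80,160,0],[-20,-120,160,0],[-40,-160,160,0],[-60,-200,160,0],[-60,-200,160,0],[-60,-200,160,0]])

```text
time_s: 32.23
eef_pos: [378.5, 23.5, 271.0]
ee_rot: [0.032, 0.999, -0.001, -0.0]
force: [-1.0, 1.4, 0.1]
gripper_width: -0.0
grasp_force: 0.0
```

```bash
python3 -c "
from w import *
from f import circ
c=cam('top');cv2.imwrite('pics/top2c.png',cv2.resize(c['img'][130:310,130:510,::-1],None,fx=2,fy=2))
m=c['d']>0;p=pts(c,m)
q=p[(p[:,0]>425)&(p[:,0]<575)&(abs(p[:,1]-223)<45)&(p[:,2]>33)&(p[:,2]<60)]
for x in range(425,575,15):
  t=q[(q[:,0]>=x)&(q[:,0]<x+15)]
  if len(t): print(x,len(t),np.median(t[:,2]),np.percentile(t[:,2],95))
for t in ['beaker','usb_stick','spare_cap','sticky_pad','bottle_red','bottle_blue']:
  for r in robot.landmark_of('top',t)[:1]: print(t,atz(c,r['pixel'],14 if 'bottle' in t else 0)[0])
print(robot.state()['time_s'])
"
```

```text
425 70 40.941416308783914 43.98389142394173
440 63 41.124176978679316 43.8120470963681
455 175 39.55274178769696 43.02213168305989
470 164 39.34485149136185 48.212254831538836
485 153 39.460403547884994 47.54891724749918
500 152 38.96677580951592 47.39505191779687
515 149 38.94394092457162 47.37631654203476
530 122 39.20983534438409 47.456391597877165
545 234 40.30185465764953 44.32117355610215
560 20 40.79329259135926 42.916843018679906
beaker [ 554.8 -283.1    0. ]
usb_stick [439.1 -67.5   0. ]
spare_cap [549.2 -87.1   0. ]
sticky_pad [ 442.3 -195.    -0. ]
32.5833
```

View pics/top2c.png

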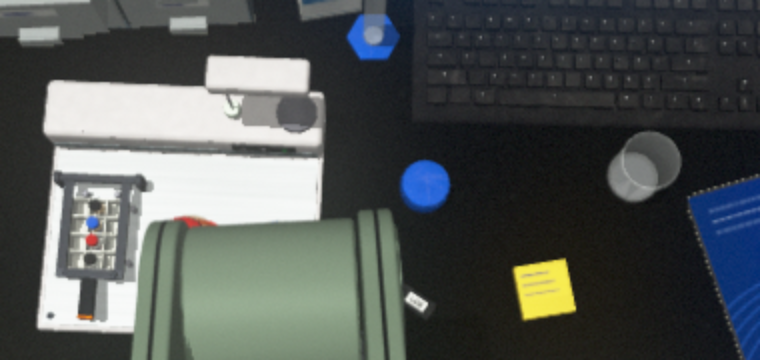

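The frame lies level (its top is 39–41 mm all along) over the rack with the vials through it, and the other things are where they were. The arm hides the bottles, but the last wrist and top views showed both within 3 mm and nothing has gone near them since. Handing in.

```bash
python3 -c "
from cell import robot
print(robot.hand_in())"
```

```text
the job is handed in; nothing more can be done
None
```

I handed the job in at about 33 s, but the hand-in call gave no verdict: both bottles were within about 3 mm of their pad centres when last measured, the rack sits between the pins with all four vials, the frame is closed, and the other things measured where they started.

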